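Open the instrument case by its pop-out T-handle

TASK

Open the instrument case: press the red release button so that the steel T-handle pops up, then turn the T-handle clockwise (seen from above) until you feel it come up against its stop, never forcing it there or straining the lid while it is still latched. Then raise the lid to about 25 degrees, where it stays by itself, and let go, leaving the handle up and turned. Press the button gently and leave the other things on the bench where they are.

Things in the scene. Friction and masses are not known exactly. Their poses are not given: they have to be found in the camera images.
- case: Black instrument case, 240 (x) by 300 (y) by 100 mm high, fixed; origin at the centre of its underside, +x towards the lid hinge, away from the robot. Grey lid 246 x 306 x 12 mm, upper face 112 mm above the bench. On it, in line along x: a black slotted plate (96 x 46 mm, top 127.5 mm above the bench) in which the T-handle lies sunk and, farther off, the red button.
- lid (a joint): Opening angle of the lid in rad: 0 shut, up to 1.1; the hinge is stiff (about 0.9 N m of friction) and the lid stays where it is left. Raising it takes 8 to 10 N at the handle once unlatched; while latched it has about 0.01 rad of play and then is held.
- lid_hinge (a point): Point on the hinge axis, middle of the lid's far edge, 100.5 mm above the bench. The hinge axis is the case's y axis through this point; raising the lid lifts its near edge. The T-handle's axis is 180 mm nearer the robot.
- handle_axis (a point): Point on the turning axis of the T-handle, in the upper face of the slotted plate (127.5 mm above the bench while the lid is shut); it moves with the lid. The axis is the lid's normal.
- tbar (a point): Centre of the T-handle's grip: a round steel bar 14 mm in diameter and 74 mm long on a 10 mm stem. Its x axis runs along the bar. Sunk: bar centre 120 mm above the bench, its top flush with the slotted plate, cannot be gripped. Popped up: 32 mm higher, bar underside 17 mm above the plate.
- handle (a joint): How far the T-handle has popped up, in m: 0 sunk, 0.032 fully up (a spring lifts it when the button frees it, and holds it up with about 3 N).
- latch (a joint): Angle the T-handle is turned clockwise seen from above, rad: 0 latched, bar along the case's x. Turns with 0.12 N m of friction, stays where left. Its stop, a sprung buffer, is met between 0.80 and 1.50 rad, differently each time and unseen; the lid is free only from 0.05 rad before the stop. Past first touch the torque grows 0.05 N m per 0.01 rad; keep it below 0.55 N m (0.67 with the friction).
- button_top (a point): Centre of the top of the round red button, 22 mm in diameter, 12 mm proud of its black collar, 82 mm from the handle's axis; its top is 139.5 mm above the bench. Pressed straight down it travels 8 mm; the push grows from 2 N to 6 N, and the handle is freed at about 6 mm. Below 8 mm it is rigid.
- button: The red button (see button_top); origin on its axis at the lid's underside.
- strike: Strike inside the case, under the lid, out of sight: carries the ledge that holds the tongue down and the stop buffer; origin on the turning axis at the lid's underside. Its setting does not show in its pose.
- dish_mid (a point): Bystander, loose: shallow glass dish, 90 mm across, 16 mm high, left of the case; the point is at its centre, half-way up. Not to be moved (30 mm at most).
- vial_mid (a point): Bystander, loose: amber jar with white cap, 32 mm across, 70 mm high, left of the case; the point is at its centre, half-way up. Not to be moved (30 mm at most).
- eyepiece_mid (a point): Bystander, loose: black eyepiece, 38 mm across, 50 mm high, right of the case; the point is at its centre, half-way up. Not to be moved (30 mm at most).
- slidebox_mid (a point): Bystander, loose: blue slide box 90 x 60 x 30 mm, right of the case; the point is at its centre, half-way up. Not to be moved (30 mm at most).
- tweezers_mid (a point): Bystander, loose: steel tweezers, 120 mm long, lying flat, to the right, near the robot; the point is at its centre, half-way up. Not to be moved (30 mm at most).
- objective_mid (a point): Bystander, loose: brass objective lens, 32 mm across, 46 mm high, to the left, near the robot; the point is at its centre, half-way up. Not to be moved (30 mm at most).

How it is judged:
On the way, in this order (a step that is already met when the one before it is completed fails the run):
1. the T-handle has popped up while the lid is shut (value of joint handle above 0.025 m and value of joint lid below 0.05 rad), for 0.1 s.
2. the T-handle is turned clockwise with the lid still shut (value of joint latch above 0.65 rad and value of joint handle above 0.02 m and value of joint lid below 0.05 rad), for 0.1 s.
At the end, for the whole second after the job is handed in: The lid stands open by itself between 0.33 and 0.65 rad (19 to 37 degrees), at rest, with the T-handle up (more than 20 mm) and turned clockwise (more than 0.65 rad) (value of joint lid between 0.33 and 0.65 rad and velocity of joint lid between -0.05 and 0.05 rad/s and value of joint handle above 0.02 m and value of joint latch above 0.65 rad); the robot touches nothing.
It fails at once if the button is pressed with more than 20 N (contact force between the arm and button above 20 N).
It fails at once if the latch is forced: its tongue presses on its stop or ledge with more than 16 N (about 0.57 N m on the stop) (contact force between anything else and strike above 16 N).
It fails at once if a bystander is moved by more than 30 mm (distance of any of dish_mid, vial_mid, eyepiece_mid, slidebox_mid, tweezers_mid, objective_mid from where it was at the start of the episode above 0.03 m).
It also fails if it takes over 72 s, if anything falls off the work surface, if the arm or the gripper's body presses on something with over 40 N, if the wrist force passes 120 N, or if a joint passes its speed limit or range.

ROBOT

A 6-joint arm with a two-finger parallel gripper is mounted at the origin on the work surface. World frame = base frame: x ahead of the robot, y to its left, z up, the work surface at z = 0. Lengths are in m, angles in rad, forces in N, time in s.
With the tool pointing down it reaches from about 0.425 to 0.95 m from the base axis. Payload 14.7 kg.
Tool frame: the origin (TCP) lies at the very end of the fingers, on their centre line; the grasp point (between the pads) lies ctrl.grasp_offset behind it (ctrl.grasp_offset is the distance from the TCP to the grasp point, in m); z points along the fingers, y is the direction in which the jaws open and shut (so a half turn about z gives the same grasp; the last joint's range is limited). The gripper opens to 85 mm and grips with 20 to 120 N. Pads are 22 mm wide; open, the fingers measure 114 mm over their backs; the gripper's body (76 mm by 85 mm) begins 54 mm behind the grasp point. The pads swing forward as they close: fully open they stand 13 mm farther back than shut.
Start: joints at [-1.257, 0.48, 1.596, -0, 1.065, -0.047], TCP at [0.229, -0.608, 0.231] pointing down, gripper open.
Joint ranges: [-2.75, 2.75], [-0.82, 2.05], [0.23, 2.67], [-1.56, 4.7], [0.09, 2.69], [-2.92, 2.92]. Speed limits (rad/s): [1.89, 1.89, 2.39, 3.01, 3.01, 3.01].

INTERFACE

Orientations are given as a unit quaternion [w, x, y, z].
In Python, from rig import ctrl gives the robot as it stands.
- The arm moves only by the tool carry_out, never from a script. Its argument "rows" is text: rows parted by semicolons, each of 7 numbers parted by spaces: the turn, a rotation vector about the tool's x, y, z in rad, then the shift along the tool's x, y, z in m, then the closure in counts, from 0 (fully open) to 255 (shut). A call has exactly 10 rows; each row shifts and turns the commanded pose from where the row before left it, along the tool's axes as they then stand; what a row does not reach is not made up. A row lasts 1/8 s, in which the tool goes at most 62.5 mm and 10.7 degrees, less where a joint would pass 70% of its speed; a pose out of reach is approached as far as the arm can. A call with a gripper value outside its range is refused whole. The fingers move at their own pace and stop on an object; the grip force is fixed at half the most. Time passes only in rows, so rows that do not move let the fingers close, or fill a call up. It gives the time, the measured TCP pose, the force and the opening at its end, in the units of the state.
- ctrl.read_state(): the state, without advancing time (a new reading comes with each control period).
- ctrl.capture(name): name is "scene" or "top" or "wrist"; returns a dict with "image" (420x560x3 uint8, blue, green, red), "fx", "fy", "cx", "cy" (pixels), "rvec" (rotation vector, rad) and "tvec" (3), from world to camera coordinates, as OpenCV has them. Camera axes: x right, y down, z forward; pixel columns grow to the right and rows downward; lengths in m; the calibration is good to about 2 mm. The wrist camera is an equidistant fisheye: a pixel r from the principal point sees the ray r / f radians off the axis. A picture is of the moment at which its call begins. There is no depth.
- ctrl.hand_in(): hands the job in, once; it reports no verdict.
The state is a dict: "time": time; "joint_pos": joint angles; "joint_vel": joint speeds; "joint_torque": joint torques, N m; "tool_pos": TCP position; "orientation": TCP orientation; "contact_force": force on the tool from outside, world axes, zero at the start; "wrist_torque": the same for the moment, N m; "width": opening from 0.0 (shut) to 1.0 (fully open).
Only numpy, scipy, OpenCV 4.12 (cv2) and the standard library are available. Lean on these libraries where they do the work, as an engineer would, in place of code of your own. Each camera call takes 0.05 s, during which the arm holds its last target. There are 200 camera calls.

## Working session

There is one attempt and no reset: what is moved stays moved. The work goes in short steps, Python scripts to look and compute and a tool call to move; the robot and the scene stay as the last step left them, time stands still between calls to the robot, and variables do not carry over. Pictures are saved under pics/ and viewed, about 8 in all and at most 12, crops included, and the job is handed in when it is done.

Besides the shell and the picture viewer there is one more tool, called as a command line: name --argument value ..., lists and objects as JSON in quotes. carry_out: Moves the arm, as the interface text tells. Its arguments: {"type":"object","properties":{"rows":{"type":"string"}},"required":["rows"]}

```bash
ls; mkdir -p pics; python3 - <<'E'
from rig import ctrl
import cv2,numpy as np
s=ctrl.read_state();print(s, ctrl.grasp_offset)
for n in("top","scene"):
    c=ctrl.capture(n);cv2.imwrite(f"pics/{n}0.png",c["image"]);np.savez(f"{n}0.npz",**c)
    print(n,{k:v for k,v in c.items() if k!="image"})
E
```

```text
pics
{'time': 0.0, 'joint_pos': array([-1.25639039e+00,  4.80874811e-01,  1.59736927e+00,  2.31562116e-04,
        1.06543053e+00, -4.65799278e-02]), 'joint_vel': array([-5.07963871e-04, -7.64688552e-04,  7.41401673e-04, -1.16964313e-04,
       -6.38311538e-05,  1.15881587e-03]), 'joint_torque': array([-1.33685231e+00, -9.51998162e+01, -4.45171452e+01, -3.51986233e-01,
       -5.32293264e-01, -3.90672893e-02]), 'tool_pos': array([ 0.22941958, -0.60726669,  0.23046025]), 'orientation': array([-1.04517741e-03,  9.83764866e-01,  1.79459173e-01, -3.86411291e-05]), 'contact_force': array([ 0.74465794, -0.73380483,  0.52579172]), 'wrist_torque': array([0.00643785, 0.01936809, 0.03128573]), 'width': 0.9968374829230561} 0.0187
top {'fx': 509.20695512238063, 'fy': 509.20695512238063, 'cx': 271.4985156110122, 'cy': 204.86286444349307, 'rvec': array([ 2.09687119, -2.15755145,  0.17242204]), 'tvec': array([0.05322788, 0.51273255, 1.23848068])}
scene {'fx': 504.5135098967162, 'fy': 504.5135098967162, 'cx': 277.29477456751596, 'cy': 216.21898078687732, 'rvec': array([ 1.57453558,  1.97299415, -0.8398257 ]), 'tvec': array([ 0.0768122 , -0.23874685,  1.66882781])}
```

View pics/top0.png

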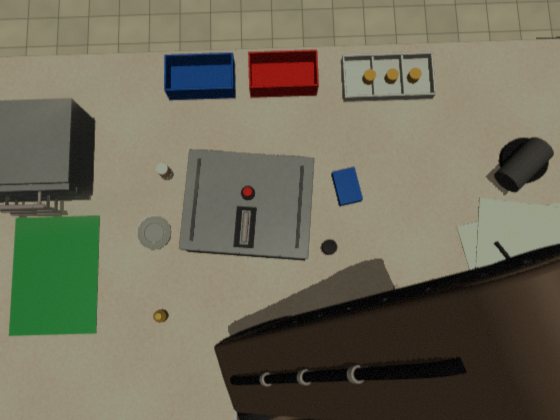

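View pics/scene0.png

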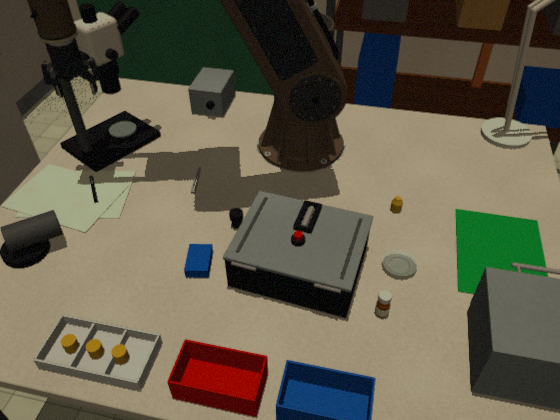

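The top view shows the button at (248,192), the slotted plate with the bar at (245,227), and the lid corners at about (190,150), (314,157), (308,258) and (181,250). The robot base is at the bottom of the picture. Bystanders are clear of the case's middle.

```bash
cat > h.py <<'E'
import cv2,numpy as np
from scipy.spatial.transform import Rotation as R
def ray(c,uv,fish=False):
    x=(np.array(uv,float)-[c["cx"],c["cy"]])/[c["fx"],c["fy"]]
    if fish:
        r=np.hypot(*x);d=np.r_[x/r*np.sin(r),np.cos(r)] if r>1e-9 else np.array([0,0,1.])
    else: d=np.r_[x,1]
    M=cv2.Rodrigues(np.array(c["rvec"]))[0]
    return -M.T@np.array(c["tvec"]),M.T@d
def onz(c,uv,z,fish=False):
    o,d=ray(c,uv,fish);return o+d*(z-o[2])/d[2]
def blobs(mask,amin=20):
    n,l,s,ce=cv2.connectedComponentsWithStats(mask.astype(np.uint8))
    return [(ce[i],s[i],l==i) for i in range(1,n) if s[i,4]>=amin]
def red(im):
    b,g,r=[im[...,i].astype(int) for i in range(3)];return (r>90)&(r>2.2*g)&(r>2.2*b)
E
python3 - <<'E'
from h import *
for n in("top","scene"):
    c=dict(np.load(n+"0.npz"));im=c["image"]
    for ce,s,_ in blobs(red(im)):print(n,"red",ce,s,onz(c,ce,.1395 if n=="top" else .136))
c=dict(np.load("top0.npz"));g=cv2.cvtColor(c["image"],6).astype(int)
m=np.zeros(g.shape,bool);m[203:253,228:262]=g[203:253,228:262]<45
for ce,s,l in blobs(m,50):
    r=cv2.minAreaRect(np.argwhere(l)[:,::-1].astype(np.float32));print("plate",ce,s,r)
    p=cv2.boxPoints(r);q=np.array([onz(c,u,.1275)[:2] for u in p]);print(q,q.mean(0),np.linalg.norm(np.diff(q,axis=0),axis=1))
q=[onz(c,u,.112)[:2] for u in [(190,150),(314,157),(308,258),(181,250)]];print("lid",q)
E
```

```text
top red [282.13179191  72.77456647] [ 249   50   69   38 1730] [0.82352653 0.00298281 0.1395    ]
top red [247.08955224 191.08955224] [243 187   9   9  67] [0.53196894 0.0941271  0.1395    ]
scene red [297.90196078 233.76470588] [294 230   9   8  51] [0.53224984 0.09546629 0.136     ]
scene red [220.2459914  376.14861165] [ 168  340   99   61 2557] [0.91903963 0.02731648 0.136     ]
plate [244.39608802 226.4400978 ] [234 207  22  41 409] ((244.63796997070312, 226.84483337402344), (18.8513240814209, 39.94487762451172), 4.763641834259033)
[[0.40536916 0.12868035]
 [0.49894878 0.11947893]
 [0.493907   0.07533016]
 [0.40048513 0.08510786]] [0.44967752 0.10214933] [0.09403091 0.04443572 0.09393216]
lid [array([0.64368687, 0.23270122]), array([ 0.61684183, -0.06801679]), array([ 0.37364906, -0.04383236]), array([0.40085471, 0.25395493])]
```

Checks agree: the button to axis distance is 82.6 mm (82 given), the plate measures 94×44 mm, and yaw is about −5.3°. The axis is at (0.450, 0.102) and the button at (0.532, 0.0945). I'll move over the button with the fingers shut, turning the tool the way that leaves wrist range.

carry_out --rows "0 0 0 0.033 -0.034 -0.002 255;0 0 0 0.033 -0.034 -0.002 255;0 0 0 0.033 -0.034 -0.002 255;0 0 0 0.033 -0.034 -0.002 255;0 0 0 0.033 -0.034 -0.002 255;0 0 0 0.033 -0.034 -0.002 255;0 0 0 0.033 -0.034 -0.002 255;0 0 0 0.033 -0.034 -0.002 255;0 0 0 0.033 -0.034 -0.002 255;0 0 0 0.033 -0.034 -0.002 255"

```text
time: 1.35
tool_pos: [0.4186, -0.1722, 0.2514]
orientation: [0.0, 0.984, 0.179, 0.0]
contact_force: [0.2, -3.5, 0.6]
width: -0.003
```

carry_out --rows "0 0 0 0.04 -0.042 0 255;0 0 0 0.04 -0.042 0 255;0 0 0 0.04 -0.042 0 255;0 0 0 0.04 -0.042 0 255;0 0 0 0.04 -0.042 0 255;0 0 -0.18 0 0 0 255;0 0 -0.18 0 0 0 255;0 0 -0.18 0 0 0 255;0 0 -0.18 0 0 0 255;0 0 -0.18 0 0 0 255"

```text
time: 2.6
tool_pos: [0.5311, 0.0935, 0.2511]
orientation: [-0.0, 0.806, 0.592, -0.0]
contact_force: [-1.5, -3.4, 1.5]
width: -0.001
```

carry_out --rows "0 0 -0.179 0 0 0 255;0 0 -0.179 0 0 0 255;0 0 -0.179 0 0 0 255;0 0 -0.179 0 0 0 255;0 0 -0.179 0 0 0 255;0 0 -0.179 0 0 0 255;0 0 -0.179 0 0 0 255;0 0 -0.179 0 0 0 255;0 0 -0.179 0 0 0 255;0 0 -0.179 0 0 0 255"

```text
time: 3.85
tool_pos: [0.5311, 0.0935, 0.2511]
orientation: [-0.0, 0.042, 0.999, -0.0]
contact_force: [-0.4, -3.7, 1.2]
width: -0.002
```

```bash
cat >> h.py <<'E'
def rm(q): return R.from_quat(np.r_[q[1:],q[0]])
def to(s,xyz=None,az=None,tilt=0,hinge_yaw=-.0925):
    "rotvec and shift (current tool axes) to a pose; az = azimuth of tool x"
    r=rm(s["orientation"])
    if xyz is not None: print("shift",r.inv().apply(np.array(xyz)-s["tool_pos"]).round(4))
    if az is not None:
        t=R.from_euler("z",az)*R.from_euler("x",np.pi)
        print("turn",(r.inv()*t).as_rotvec().round(4))
def show(s):
    x=rm(s["orientation"]).as_matrix()
    print("t",s["time"],"pos",s["tool_pos"].round(4),"az",np.arctan2(x[1,0],x[0,0]).round(4),"z",x[:,2].round(4),"F",s["contact_force"].round(2),"M",s["wrist_torque"].round(3),"w",round(s["width"],3),"q",s["joint_pos"].round(3))
E
python3 - <<'E'
from h import *
from rig import ctrl
c=ctrl.capture("wrist");cv2.imwrite("pics/w1.png",c["image"]);np.savez("w1.npz",**c)
s=ctrl.read_state();show(s);to(s,[.532,.0945,.145],np.pi-.0925)
for ce,st,_ in blobs(red(c["image"])):print(ce,st,onz(c,ce,.1395,True))
E
```

```text
t 3.9 pos [0.5311 0.0935 0.2511] az 3.0666 z [-3.e-04 -1.e-04 -1.e+00] F [-1.79 -3.86  0.62] M [ 0.035 -0.034  0.041] w 0.001 q [ 0.118  0.305  1.827 -0.     1.01  -1.378]
shift [-0.0008  0.0011  0.1061]
turn [-0.0002 -0.0003  0.0175]
[281.08651911 210.24547284] [269 198  25  26 497] [0.53317575 0.09464223 0.1395    ]
[449.32835821 227.7761194 ] [444 222  15  16  67] [0.56283757 0.24752184 0.1395    ]
[278.59090909 360.68181818] [272 359  13   4  44] [0.69520562 0.07890635 0.1395    ]
```

View pics/w1.png

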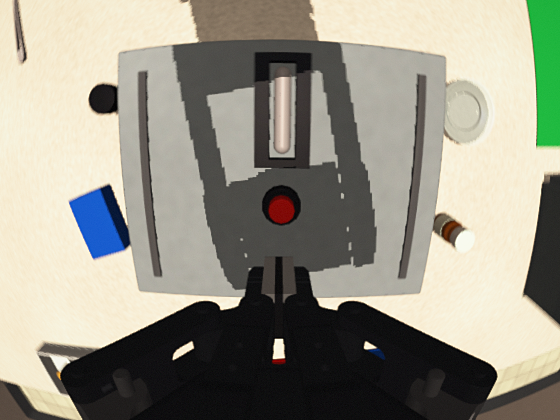

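The wrist view shows the button at (281,210), which gives (0.533, 0.0946) and agrees with the top view to 1 mm. The bar runs (283,68)–(282,153) in its plate. Next I descend to just above the button.

carry_out --rows "0 0 0.0175 -0.0015 0.001 0.01 255;0 0 0 0 0 0.016 255;0 0 0 0 0 0.016 255;0 0 0 0 0 0.016 255;0 0 0 0 0 0.016 255;0 0 0 0 0 0.016 255;0 0 0 0 0 0.01 255;0 0 0 0 0 0.006 255;0 0 0 0 0 0.002 255;0 0 0 0 0 0 255"

```text
time: 5.15
tool_pos: [0.533, 0.0945, 0.1435]
orientation: [0.0, 0.054, 0.999, 0.0]
contact_force: [-1.1, -3.4, 1.6]
width: -0.006
```

```bash
python3 - <<'E'
from h import *
from rig import ctrl
show(ctrl.read_state())
c=dict(np.load("w1.npz"))
P=[onz(c,u,.1275,True)[:2] for u in [(255,53),(311,53),(309,167),(254,167),(283,68),(282,153)]]
print(np.array(P),"plate",np.mean(P[:4],0),"bar",np.mean(P[4:],0),"len",np.linalg.norm(P[4]-P[5]))
E
```

```text
t 5.15 pos [0.533  0.0945 0.1435] az 3.0333 z [ 4.e-04  1.e-04 -1.e+00] F [-1.14 -3.37  1.6 ] M [-0.014  0.031  0.022] w -0.006 q [ 0.119  0.44   1.933  0.     0.768 -1.343]
[[0.40355612 0.08458459]
 [0.40714576 0.12942192]
 [0.50140587 0.12059675]
 [0.49759615 0.0751743 ]
 [0.41826164 0.10587981]
 [0.48797548 0.09923491]] plate [0.45242597 0.10244439] bar [0.45311856 0.10255736] len 0.07002980928203384
```

carry_out --rows "0 0 0 0 0 0.0015 255;0 0 0 0 0 0.0015 255;0 0 0 0 0 0.0015 255;0 0 0 0 0 0.001 255;0 0 0 0 0 0.001 255;0 0 0 0 0 0.001 255;0 0 0 0 0 0.001 255;0 0 0 0 0 0.0005 255;0 0 0 0 0 0 255;0 0 0 0 0 0 255"

```text
time: 6.4
tool_pos: [0.5329, 0.0944, 0.1344]
orientation: [0.0, 0.054, 0.999, 0.0]
contact_force: [-0.7, -3.1, 5.4]
width: -0.001
```

carry_out --rows "0 0 0 0 0 0.0005 255;0 0 0 0 0 0.0005 255;0 0 0 0 0 0.0005 255;0 0 0 0 0 0.0003 255;0 0 0 0 0 0 255;0 0 0 0 0 0 255;0 0 0 0 0 0 255;0 0 0 0 0 0 255;0 0 0 0 0 0 255;0 0 0 0 0 0 255"

```text
time: 7.65
tool_pos: [0.5329, 0.0944, 0.1326]
orientation: [0.0, 0.054, 0.999, 0.0]
contact_force: [-1.3, -3.2, 5.1]
width: -0.004
```

```bash
python3 - <<'E'
from h import *
from rig import ctrl
show(ctrl.read_state())
c=ctrl.capture("wrist");cv2.imwrite("pics/w2.png",c["image"]);np.savez("w2.npz",**c)
E
```

```text
t 7.65 pos [0.5329 0.0944 0.1326] az 3.0333 z [ 2.e-04  0.e+00 -1.e+00] F [-1.3  -3.23  5.13] M [0.03  0.081 0.043] w -0.004 q [ 0.119  0.456  1.941  0.     0.744 -1.343]
```

View pics/w2.png

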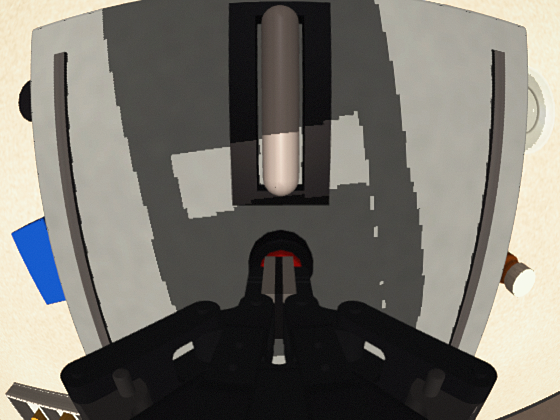

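The bar now looks about 1.2 times larger relative to the plate (190 px against 203 px, where it was 85 against 114), so the handle has popped up. I retreat up, open, and move over the handle.

carry_out --rows "0 0 0 0 0 -0.01 255;0 0 0 0 0 -0.02 255;0 0 0 0 0 -0.03 255;0 0 -0.015 0 0 -0.007 0;0 0 0 0.02 0 0 0;0 0 0 0.02 0 0 0;0 0 0 0.02 0 0 0;0 0 0 0.022 0 0 0;0 0 0 0 -0.001 0 0;0 0 0 0 0 0 0"

```text
time: 8.95
tool_pos: [0.4512, 0.101, 0.1995]
orientation: [0.0, 0.046, 0.999, 0.0]
contact_force: [-0.6, -3.1, 0.7]
width: 1.0
```

```bash
python3 - <<'E'
from h import *
from rig import ctrl
show(ctrl.read_state())
c=dict(np.load("w2.npz"))
P=[onz(c,u,.153,True)[:2] for u in [(280.5,6),(281,196)]];print(P,np.mean(P,0),np.linalg.norm(P[0]-P[1]))
c=ctrl.capture("wrist");cv2.imwrite("pics/w3.png",c["image"]);np.savez("w3.npz",**c)
c=ctrl.capture("scene");cv2.imwrite("pics/s3.png",cv2.resize(c["image"][150:290,210:390],None,fx=4,fy=4))
E
```

```text
t 8.95 pos [0.4512 0.101  0.1995] az 3.0486 z [ 2.e-04  0.e+00 -1.e+00] F [-0.62 -3.05  0.65] M [ 0.064 -0.042  0.026] w 1.0 q [ 0.155  0.261  2.047 -0.     0.833 -1.323]
[array([0.41625282, 0.10699045]), array([0.48953257, 0.09927659])] [0.45289269 0.10313352] 0.0736846373921354
```

View pics/w3.png

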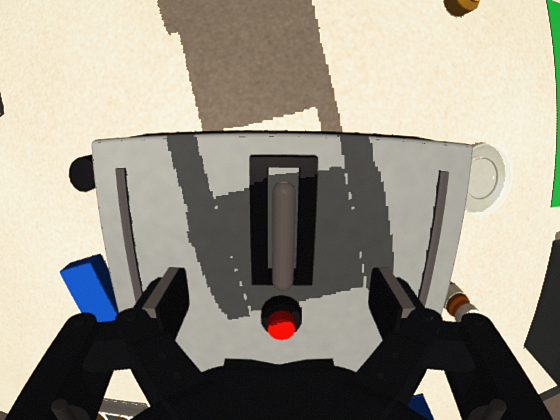

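The bar runs (284,181)–(283,290) and measures 73.7 mm long at the popped height, so it is up and lies centred between the open jaws. Descending and gripping.

carry_out --rows "0 0 0.005 -0.0007 0.0016 0.012 0;0 0 0 0 0 0.012 0;0 0 0 0 0 0.012 0;0 0 0 0 0 0.012 0;0 0 0 0 0 0.01 0;0 0 0 0 0 0.005 0;0 0 0 0 0 0.002 0;0 0 0 0 0 0 0;0 0 0 0 0 0 0;0 0 0 0 0 0 0"

```text
time: 10.3
tool_pos: [0.4521, 0.1026, 0.1348]
orientation: [0.0, 0.049, 0.999, 0.0]
contact_force: [-1.0, -3.3, 0.8]
width: 0.999
```

carry_out --rows "0 0 0 0 0 0 120;0 0 0 0 0 0 160;0 0 0 0 0 0 190;0 0 0 0 0 0 210;0 0 0 0 0 0 230;0 0 0 0 0 0 255;0 0 0 0 0 0 255;0 0 0 0 0 0 255;0 0 0 0 0 0 255;0 0 0 0 0 0 255"

```text
time: 11.55
tool_pos: [0.4521, 0.1031, 0.1346]
orientation: [0.0, 0.049, 0.999, 0.0]
contact_force: [-1.9, 4.6, 3.5]
width: 0.137
```

```bash
python3 - <<'E'
from h import *
from rig import ctrl
show(ctrl.read_state())
E
```

```text
t 11.55 pos [0.4521 0.1031 0.1346] az 3.043 z [ 4.e-04  7.e-04 -1.e+00] F [-1.9   4.61  3.46] M [1.354 0.156 0.021] w 0.137 q [ 1.580e-01  3.630e-01  2.109e+00  1.000e-03  6.680e-01 -1.315e+00]
```

carry_out --rows "0 0 0 0 0.0005 0 255;0 0 0.04 0 0 0 255;0 0 0.05 0 0 0 255;0 0 0.05 0 0 0 255;0 0 0.05 0 0 0 255;0 0 0.05 0 0 0 255;0 0 0.04 0 0 0 255;0 0 0.02 0 0 0 255;0 0 0 0 0 0 255;0 0 0 0 0 0 255"

```text
time: 12.8
tool_pos: [0.4521, 0.1032, 0.1345]
orientation: [0.0, 0.198, 0.98, 0.0]
contact_force: [-1.2, 4.7, 3.8]
width: 0.145
```

```bash
python3 - <<'E'
from h import *
from rig import ctrl
show(ctrl.read_state())
E
```

```text
t 12.8 pos [0.4521 0.1032 0.1345] az 2.7438 z [ 2.e-04  2.e-04 -1.e+00] F [-1.22  4.72  3.76] M [1.306 0.112 0.094] w 0.145 q [ 0.159  0.364  2.109  0.     0.668 -1.014]
```

carry_out --rows "0 0 0 0.0004 0.0009 0 255;0 0 0.05 0 0 0 255;0 0 0.06 0 0 0 255;0 0 0.06 0 0 0 255;0 0 0.06 0 0 0 255;0 0 0.06 0 0 0 255;0 0 0.06 0 0 0 255;0 0 0.05 0 0 0 255;0 0 0.02 0 0 0 255;0 0 0 0 0 0 255"

```text
time: 14.05
tool_pos: [0.4519, 0.1039, 0.1345]
orientation: [0.0, 0.397, 0.918, -0.0]
contact_force: [-0.6, -4.0, 2.9]
width: 0.141
```

```bash
python3 - <<'E'
from h import *
from rig import ctrl
show(ctrl.read_state())
E
```

```text
t 14.05 pos [0.4519 0.1039 0.1345] az 2.324 z [-1.e-04 -3.e-04 -1.e+00] F [-0.64 -3.98  2.89] M [-0.15   0.017  0.015] w 0.141 q [ 0.161  0.364  2.109 -0.     0.669 -0.592]
```

carry_out --rows "0 0 0.01 0 0 0 255;0 0 0.01 0 0 0 255;0 0 0.01 0 0 0 255;0 0 0.01 0 0 0 255;0 0 0.01 0 0 0 255;0 0 0.01 0 0 0 255;0 0 0.01 0 0 0 255;0 0 0.01 0 0 0 255;0 0 0 0 0 0 255;0 0 0 0 0 0 255"

```text
time: 15.3
tool_pos: [0.4519, 0.1039, 0.1345]
orientation: [0.0, 0.434, 0.901, -0.0]
contact_force: [-1.1, -5.0, 3.3]
width: 0.142
```

```bash
cat > st.py <<'E'
from h import *
from rig import ctrl
s=ctrl.read_state();show(s);print("turned",3.043-np.arctan2(*rm(s["orientation"]).as_matrix()[[1,0],0]), "tq6",s["joint_torque"][5])
E
python3 st.py
```

```text
t 15.3 pos [0.4519 0.1039 0.1345] az 2.2434 z [-1.e-04 -2.e-04 -1.e+00] F [-1.1  -5.01  3.34] M [-0.361  0.063  0.103] w 0.142 q [ 0.161  0.364  2.109 -0.     0.669 -0.512]
turned 0.7996459769521023 tq6 0.08384704124182463
```

carry_out --rows "0 0 0.01 0 0 0 255;0 0 0.01 0 0 0 255;0 0 0.01 0 0 0 255;0 0 0.01 0 0 0 255;0 0 0.01 0 0 0 255;0 0 0 0 0 0 255;0 0 0 0 0 0 255;0 0 0 0 0 0 255;0 0 0 0 0 0 255;0 0 0 0 0 0 255"

```text
time: 16.55
tool_pos: [0.4519, 0.1039, 0.1345]
orientation: [0.0, 0.457, 0.89, -0.0]
contact_force: [-0.7, -6.0, 3.6]
width: 0.139
```

```bash
python3 st.py
```

```text
t 16.55 pos [0.4519 0.1039 0.1345] az 2.1935 z [-1.e-04 -2.e-04 -1.e+00] F [-0.68 -5.97  3.63] M [-0.331  0.007  0.067] w 0.139 q [ 0.161  0.364  2.109 -0.     0.669 -0.462]
turned 0.8495465675356488 tq6 0.07851166650652885
```

carry_out --rows "0 0 0.01 0 0 0 255;0 0 0.01 0 0 0 255;0 0 0.01 0 0 0 255;0 0 0.01 0 0 0 255;0 0 0.01 0 0 0 255;0 0 0 0 0 0 255;0 0 0 0 0 0 255;0 0 0 0 0 0 255;0 0 0 0 0 0 255;0 0 0 0 0 0 255"

```text
time: 17.8
tool_pos: [0.4519, 0.1039, 0.1345]
orientation: [-0.0, 0.479, 0.878, -0.0]
contact_force: [-1.0, -4.7, 3.7]
width: 0.14
```

```bash
python3 st.py
```

```text
t 17.8 pos [0.4519 0.1039 0.1345] az 2.1434 z [-1.e-04 -2.e-04 -1.e+00] F [-1.03 -4.66  3.75] M [-0.309  0.083  0.1  ] w 0.14 q [ 0.161  0.364  2.109 -0.     0.669 -0.412]
turned 0.8996001454823865 tq6 0.07857916178181767
```

carry_out --rows "0 0 0.01 0 0 0 255;0 0 0.01 0 0 0 255;0 0 0.01 0 0 0 255;0 0 0.01 0 0 0 255;0 0 0.01 0 0 0 255;0 0 0 0 0 0 255;0 0 0 0 0 0 255;0 0 0 0 0 0 255;0 0 0 0 0 0 255;0 0 0 0 0 0 255"

```text
time: 19.05
tool_pos: [0.4519, 0.1039, 0.1345]
orientation: [0.0, 0.5, 0.866, -0.0]
contact_force: [-0.7, -5.6, 2.8]
width: 0.139
```

```bash
python3 st.py
```

```text
t 19.05 pos [0.4519 0.1039 0.1345] az 2.0934 z [-1.e-04 -2.e-04 -1.e+00] F [-0.7  -5.58  2.77] M [-0.305  0.038  0.148] w 0.139 q [ 0.161  0.364  2.109 -0.     0.669 -0.362]
turned 0.9496026985955877 tq6 0.07857974153012037
```

Joint 6 torque is nearly noise-free (0.0786 while only friction acts), so it is a good stop detector.

carry_out --rows "0 0 0.01 0 0 0 255;0 0 0.01 0 0 0 255;0 0 0.01 0 0 0 255;0 0 0.01 0 0 0 255;0 0 0.01 0 0 0 255;0 0 0 0 0 0 255;0 0 0 0 0 0 255;0 0 0 0 0 0 255;0 0 0 0 0 0 255;0 0 0 0 0 0 255"

```text
time: 20.3
tool_pos: [0.4519, 0.1039, 0.1345]
orientation: [-0.0, 0.522, 0.853, -0.0]
contact_force: [-0.1, -4.9, 2.8]
width: 0.143
```

```bash
python3 st.py
```

```text
t 20.3 pos [0.4519 0.1039 0.1345] az 2.0434 z [-1.e-04 -2.e-04 -1.e+00] F [-0.05 -4.9   2.8 ] M [-0.309  0.052  0.07 ] w 0.143 q [ 0.161  0.364  2.109 -0.     0.669 -0.312]
turned 0.9995712262836829 tq6 0.07867168402299285
```

carry_out --rows "0 0 0.01 0 0 0 255;0 0 0.01 0 0 0 255;0 0 0.01 0 0 0 255;0 0 0.01 0 0 0 255;0 0 0.01 0 0 0 255;0 0 0 0 0 0 255;0 0 0 0 0 0 255;0 0 0 0 0 0 255;0 0 0 0 0 0 255;0 0 0 0 0 0 255"

```text
time: 21.55
tool_pos: [0.4519, 0.104, 0.1345]
orientation: [-0.0, 0.543, 0.84, -0.0]
contact_force: [-0.8, -4.9, 3.6]
width: 0.141
```

```bash
python3 st.py
```

```text
t 21.55 pos [0.4519 0.104  0.1345] az 1.9934 z [-1.e-04 -2.e-04 -1.e+00] F [-0.82 -4.91  3.56] M [-0.238  0.008  0.114] w 0.141 q [ 0.161  0.364  2.109 -0.     0.669 -0.262]
turned 1.0495984264223848 tq6 0.07863418199121952
```

carry_out --rows "0 0 0.01 0 0 0 255;0 0 0.01 0 0 0 255;0 0 0.01 0 0 0 255;0 0 0.01 0 0 0 255;0 0 0.01 0 0 0 255;0 0 0 0 0 0 255;0 0 0 0 0 0 255;0 0 0 0 0 0 255;0 0 0 0 0 0 255;0 0 0 0 0 0 255"

```text
time: 22.8
tool_pos: [0.4519, 0.104, 0.1345]
orientation: [-0.0, 0.564, 0.826, -0.0]
contact_force: [-0.6, -4.3, 3.9]
width: 0.137
```

```bash
python3 st.py
```

```text
t 22.8 pos [0.4519 0.104  0.1345] az 1.9432 z [-1.e-04 -1.e-04 -1.e+00] F [-0.58 -4.31  3.91] M [-0.285  0.043  0.166] w 0.137 q [ 0.161  0.364  2.109 -0.     0.669 -0.211]
turned 1.0997942086456352 tq6 0.07866311352699995
```

carry_out --rows "0 0 0.01 0 0 0 255;0 0 0.01 0 0 0 255;0 0 0.01 0 0 0 255;0 0 0.01 0 0 0 255;0 0 0.01 0 0 0 255;0 0 0 0 0 0 255;0 0 0 0 0 0 255;0 0 0 0 0 0 255;0 0 0 0 0 0 255;0 0 0 0 0 0 255"

```text
time: 24.05
tool_pos: [0.4519, 0.104, 0.1345]
orientation: [0.0, 0.584, 0.811, -0.0]
contact_force: [-0.0, -5.2, 4.3]
width: 0.14
```

```bash
python3 st.py
```

```text
t 24.05 pos [0.4519 0.104  0.1345] az 1.8932 z [-1.e-04 -1.e-04 -1.e+00] F [-0.02 -5.18  4.28] M [-0.346  0.093  0.113] w 0.14 q [ 0.161  0.364  2.109 -0.     0.669 -0.161]
turned 1.149824633148879 tq6 0.07867757929489017
```

carry_out --rows "0 0 0.01 0 0 0 255;0 0 0.01 0 0 0 255;0 0 0.01 0 0 0 255;0 0 0.01 0 0 0 255;0 0 0.01 0 0 0 255;0 0 0 0 0 0 255;0 0 0 0 0 0 255;0 0 0 0 0 0 255;0 0 0 0 0 0 255;0 0 0 0 0 0 255"

```text
time: 25.3
tool_pos: [0.4519, 0.104, 0.1345]
orientation: [0.0, 0.605, 0.797, -0.0]
contact_force: [-2.0, -4.7, 3.4]
width: 0.144
```

```bash
python3 st.py
```

```text
t 25.3 pos [0.4519 0.104  0.1345] az 1.8431 z [-0.e+00 -1.e-04 -1.e+00] F [-1.98 -4.65  3.35] M [-0.279  0.064  0.124] w 0.144 q [ 0.161  0.364  2.109 -0.     0.669 -0.111]
turned 1.1999180148861233 tq6 0.0787622295320034
```

carry_out --rows "0 0 0.01 0 0 0 255;0 0 0.01 0 0 0 255;0 0 0.01 0 0 0 255;0 0 0.01 0 0 0 255;0 0 0.01 0 0 0 255;0 0 0 0 0 0 255;0 0 0 0 0 0 255;0 0 0 0 0 0 255;0 0 0 0 0 0 255;0 0 0 0 0 0 255"

```text
time: 26.55
tool_pos: [0.4519, 0.104, 0.1345]
orientation: [-0.0, 0.624, 0.781, -0.0]
contact_force: [-1.3, -4.4, 3.8]
width: 0.141
```

```bash
python3 st.py
```

```text
t 26.55 pos [0.4519 0.104  0.1345] az 1.7932 z [-1.e-04 -1.e-04 -1.e+00] F [-1.35 -4.41  3.85] M [-0.179  0.079  0.118] w 0.141 q [ 0.161  0.364  2.109 -0.     0.669 -0.061]
turned 1.2498441388255148 tq6 0.07861631456762552
```

carry_out --rows "0 0 0.01 0 0 0 255;0 0 0.01 0 0 0 255;0 0 0.01 0 0 0 255;0 0 0.01 0 0 0 255;0 0 0.01 0 0 0 255;0 0 0 0 0 0 255;0 0 0 0 0 0 255;0 0 0 0 0 0 255;0 0 0 0 0 0 255;0 0 0 0 0 0 255"

```text
time: 27.8
tool_pos: [0.4519, 0.104, 0.1345]
orientation: [-0.0, 0.644, 0.765, -0.0]
contact_force: [-0.3, -5.4, 3.8]
width: 0.138
```

```bash
python3 st.py
```

```text
t 27.8 pos [0.4519 0.104  0.1345] az 1.7432 z [-1.e-04 -1.e-04 -1.e+00] F [-0.3  -5.39  3.78] M [-0.252  0.072  0.27 ] w 0.138 q [ 0.161  0.364  2.109 -0.     0.669 -0.011]
turned 1.2998332841303495 tq6 0.21383334416896105
```

The stop is felt: torque rose from 0.079 to 0.214 N m, and Mz rose to 0.27. That is about 0.03 rad past first touch, well under the limit. I back off 0.02 rad and try a small cautious lift about the hinge to confirm the latch is free.

carry_out --rows "0 0 -0.01 0 0 0 255;0 0 -0.01 0 0 0 255;0 0 0 0 0 0 255;0.0053 0.0015 0 -0.00005 0.0002 -0.001 255;0.0053 0.0015 0 -0.00005 0.0002 -0.001 255;0.0053 0.0015 0 -0.00005 0.0002 -0.001 255;0.0053 0.0015 0 -0.00005 0.0002 -0.001 255;0 0 0 0 0 0 255;0 0 0 0 0 0 255;0 0 0 0 0 0 255"

```text
time: 29.05
tool_pos: [0.4525, 0.104, 0.1384]
orientation: [-0.009, 0.636, 0.772, -0.006]
contact_force: [-0.5, -4.8, -8.9]
width: 0.138
```

```bash
python3 st.py
```

```text
t 29.05 pos [0.4525 0.104  0.1384] az 1.7632 z [-0.0225  0.0017 -0.9997] F [-0.49 -4.76 -8.9 ] M [-0.272  0.023  0.092] w 0.138 q [ 0.156  0.368  2.087  0.008  0.709 -0.042]
turned 1.2797523556973254 tq6 0.03440775093622506
```

Lift force is about 10 N and the TCP rose 3.9 mm freely, so the lid is unlatched. Raising it along the hinge arc.

carry_out --rows "0.0211 0.0062 0 -0.0002 0.00076 -0.00395 255;0.0211 0.0062 0 -0.0002 0.00076 -0.00395 255;0.0211 0.0062 0 -0.0002 0.00076 -0.00395 255;0.0211 0.0062 0 -0.0002 0.00076 -0.00395 255;0.0211 0.0062 0 -0.0002 0.00076 -0.00395 255;0.0211 0.0062 0 -0.0002 0.00076 -0.00395 255;0.0211 0.0062 0 -0.0002 0.00076 -0.00395 255;0.0211 0.0062 0 -0.0002 0.00076 -0.00395 255;0.0211 0.0062 0 -0.0002 0.00076 -0.00395 255;0.0211 0.0062 0 -0.0002 0.00076 -0.00395 255"

```text
time: 30.3
tool_pos: [0.465, 0.1028, 0.1767]
orientation: [-0.1, 0.631, 0.766, -0.068]
contact_force: [-2.2, -7.1, -8.8]
width: 0.14
```

```bash
python3 st.py; python3 - <<'E'
from h import *
from rig import ctrl
s=ctrl.read_state();H=np.array([.6311,.0869,.1005]);e=np.array([.9955,-.0949,0])
d=s["tool_pos"]-H;a=d@e,d[2];print("lid est",np.arctan2(a[1],-a[0])-np.arctan2(.034,.18),"r",np.hypot(*a),"want",np.hypot(.18,.034))
z=rm(s["orientation"]).as_matrix()[:,2];print("tilt",np.arctan2(-z@e,-z[2]),"roll",z@[.0949,.9955,0])
E
```

```text
t 30.3 pos [0.465  0.1028 0.1767] az 1.7556 z [-0.2399  0.0216 -0.9705] F [-2.24 -7.11 -8.83] M [-0.632 -0.334  0.264] w 0.14 q [ 0.115  0.436  1.866  0.056  1.079 -0.11 ]
turned 1.2873764829891523 tq6 0.14570130966603756
lid est 0.24140744588977872 r 0.1834376565325749 want 0.1831829686406463
tilt 0.2432995041931455 roll -0.0012279786253756766
```

Tracking the arc to within 0.3 mm (lid about 0.24 rad). Second half.

carry_out --rows "0.0211 0.0062 0 -0.0002 0.00076 -0.00395 255;0.0211 0.0062 0 -0.0002 0.00076 -0.00395 255;0.0211 0.0062 0 -0.0002 0.00076 -0.00395 255;0.0211 0.0062 0 -0.0002 0.00076 -0.00395 255;0.0211 0.0062 0 -0.0002 0.00076 -0.00395 255;0.0211 0.0062 0 -0.0002 0.00076 -0.00395 255;0.0211 0.0062 0 -0.0002 0.00076 -0.00395 255;0.0211 0.0062 0 -0.0002 0.00076 -0.00395 255;0.0211 0.0062 0 -0.0002 0.00076 -0.00395 255;0 0 0 0 0 0 255"

```text
time: 31.55
tool_pos: [0.4833, 0.101, 0.208]
orientation: [-0.181, 0.62, 0.753, -0.123]
contact_force: [-3.2, -8.8, 0.5]
width: 0.142
```

```bash
python3 st.py
```

```text
t 31.55 pos [0.4833 0.101  0.208 ] az 1.7374 z [-0.4252  0.0386 -0.9043] F [-3.19 -8.76  0.52] M [-0.87   0.113  0.467] w 0.142 q [ 0.087  0.536  1.66   0.077  1.381 -0.136]
turned 1.305585655580985 tq6 0.017977760871872306
```

carry_out --rows "0 0 0 0 0 0 220;0 0 0 0 0 0 190;0 0 0 0 0 0 150;0 0 0 0 0 0 130;0 0 0 0 0 0 130;0 0 0 0 0 0 130;0 0 0 0 0 -0.005 130;0 0 0 0 0 -0.015 130;0 0 0 0 0 -0.02 130;0 0 0 0 0 -0.02 130"

```text
time: 32.8
tool_pos: [0.5096, 0.0992, 0.2638]
orientation: [-0.18, 0.621, 0.753, -0.122]
contact_force: [-2.3, -3.7, -0.5]
width: 0.493
```

carry_out --rows "0 0 0 0 0 -0.02 130;0 0 0 0 0 -0.02 130;0 0 0 0 0 -0.02 130;0 0 0 0 0 -0.01 130;0 0 0 0 0 0 130;0 0 0 0 0 0 130;0 0 0 0 0 0 130;0 0 0 0 0 0 130;0 0 0 0 0 0 130;0 0 0 0 0 0 130"

```text
time: 34.05
tool_pos: [0.5385, 0.0965, 0.3255]
orientation: [-0.181, 0.621, 0.753, -0.123]
contact_force: [-2.2, -2.7, 1.8]
width: 0.489
```

```bash
python3 st.py; python3 - <<'E'
from rig import ctrl
import cv2,numpy as np
a=ctrl.capture("scene");b=ctrl.capture("wrist")
np.savez("s9.npz",**a)
cv2.imwrite("pics/s9.png",cv2.resize(a["image"][150:330,180:420],None,fx=3,fy=3));cv2.imwrite("pics/w9.png",b["image"])
E
```

```text
t 34.05 pos [0.5385 0.0965 0.3255] az 1.7374 z [-0.4241  0.0395 -0.9047] F [-2.17 -2.72  1.77] M [-0.017 -0.196  0.024] w 0.489 q [ 0.074  0.509  1.397  0.071  1.67  -0.127]
turned 1.3056404282476413 tq6 5.180480684430222e-05
```

View pics/s9.png

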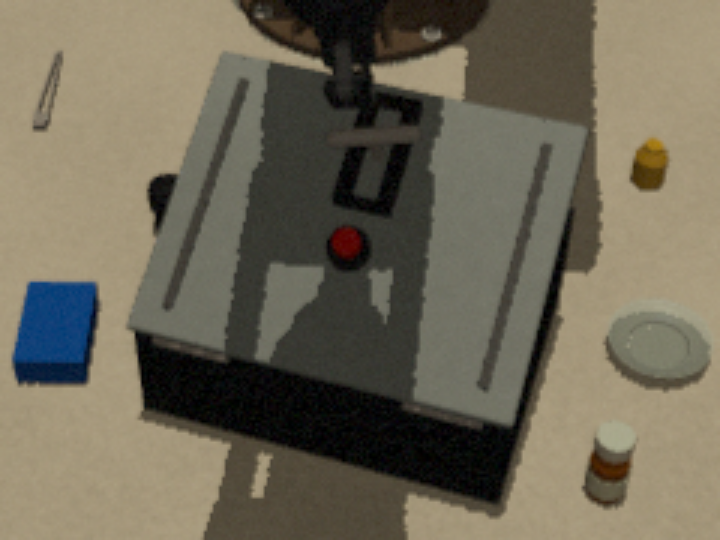

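View pics/w9.png

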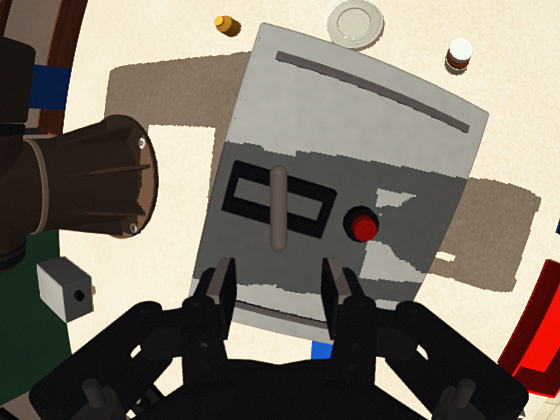

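The scene view shows the lid raised, the button at (348,245) in the crop, the bar up and turned across the slot, and the bystanders in place. The wrist view shows the bar at (278,208) and the open jaws clear. A quick lid angle check from the button's position, then hand-in.

```bash
python3 - <<'E'
from h import *
from rig import ctrl
c=dict(np.load("s9.npz"));b=[x for x in blobs(red(c["image"])) if 280<x[0][0]<310 and x[0][1]<280][0]
H=np.array([.6311,.0869,.1005]);e=np.array([.9955,-.0949,0]);n=np.array([.0949,.9955,0])
o,d=ray(c,b[0]);p=o+d*((H-o)@n)/(d@n);v=p-H
print(p,"lid",np.arctan2(v[2],-v@e)-np.arctan2(.036,.098),"r",np.linalg.norm(v),np.hypot(.098,.036))
print(ctrl.hand_in())
E
```

```text
Traceback (most recent call last):
IndexError: list index out of range
```

```bash
python3 - <<'E'
from h import *
from rig import ctrl
c=dict(np.load("s9.npz"))
H=np.array([.6311,.0869,.1005]);e=np.array([.9955,-.0949,0]);n=np.array([.0949,.9955,0])
o,d=ray(c,(295.8,231.2))
# ray in the scene view looks along the case's xz plane, so intersect with circle about hinge
k=np.linspace(0,3,60001)[:,None];P=o+d*k-H;q=np.c_[P@e,P[:,2]]
r=np.hypot(*q.T);i=np.where(np.diff(np.sign(r-np.hypot(.098,.039))))[0]
for j in i: print((P[j]+H).round(3),"off-plane",(P[j]@n).round(3),"lid",np.arctan2(q[j,1],-q[j,0])-np.arctan2(.039,.098))
E
```

```text
[0.577 0.099 0.19 ] off-plane 0.006 lid 0.6410730690073636
[0.537 0.091 0.149] off-plane -0.005 lid 0.09878980448492591
```

The button's ray is nearly tangent to its arc, so it gives no usable angle. I'll project the lid's near corners and the bar at several angles instead.

```bash
python3 - <<'E'
from h import *
c=dict(np.load("s9.npz"))
H=np.array([.6311,.0869,.1005]);e=np.array([.9955,-.0949,0]);n=np.array([.0949,.9955,0])
K=np.array([[c["fx"],0,c["cx"]],[0,c["fy"],c["cy"]],[0,0,1]],float)
print("seen  right-near (254,167) left-near (375.5,192) bar (304,195) button (296,231)")
for a in(0,.25,.35,.45,.55,.65):
    R_=R.from_rotvec(n*a);P=[H+R_.apply(x*e+y*n+[0,0,z]) for x,y,z in((-.246,-.153,.0115),(-.246,.153,.0115),(-.18,0,.0515),(-.098,0,.039))]
    print(a,cv2.projectPoints(np.array(P),c["rvec"],c["tvec"],K,None)[0][:,0].round(0).tolist())
E
```

```text
seen  right-near (254,167) left-near (375.5,192) bar (304,195) button (296,231)
0 [[259.0, 189.0], [373.0, 214.0], [308.0, 207.0], [298.0, 233.0]]
0.25 [[257.0, 174.0], [376.0, 199.0], [306.0, 198.0], [297.0, 230.0]]
0.35 [[255.0, 169.0], [376.0, 194.0], [305.0, 196.0], [296.0, 230.0]]
0.45 [[253.0, 164.0], [377.0, 190.0], [304.0, 195.0], [295.0, 229.0]]
0.55 [[251.0, 161.0], [377.0, 186.0], [303.0, 194.0], [294.0, 230.0]]
0.65 [[248.0, 158.0], [377.0, 184.0], [301.0, 194.0], [293.0, 231.0]]
```

```bash
python3 -c "
from rig import ctrl
print(ctrl.hand_in())"
```

```text
the job is handed in; nothing more can be done
None
```

The case is open and I have handed the job in at about 34 s of the 72 s allowed. The hand-in reports no verdict.

- **Button:** I pressed it about 7 mm with a net 4 N. The handle popped up: the bar measured 73.7 mm long at the popped height.
- **Handle:** I turned it clockwise to about 1.30 rad, where the wrist torque rose from 0.08 to 0.21 N m at the stop. I then eased back 0.02 rad.
- **Lid:** A small test lift took about 10 N, so the latch was free. I raised the lid along its hinge arc and let go, then drew back about 130 mm.

**Last checks:**
- **Lid angle:** the arm's position gave 0.44 rad at release. The lid corners in the scene picture afterwards gave about 0.40 rad. They differ by 0.04 rad, and both lie within 0.33–0.65.
- **Failed check:** measuring the angle from the button gave 0.10 or 0.64 rad. The line of sight there is almost tangent to the button's arc, so I discarded it.
- **Handle and bystanders:** the last pictures show the handle up and turned. The bystanders look to be in place, though I only checked them by eye.
- **Contact:** the force reading had returned to its free-air level, so the gripper touched nothing.

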